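Tip the bin onto its base and push it home

TASK

One empty grey parts bin has been left standing on end in the middle of the bench, its open mouth turned towards the robot's right. By pushing only, never gripping or lifting it, tip it over onto its floor so that its mouth faces up, then push it straight back until its long side lies flush against the steel stop rail, in the gap between the two filled bins. Leave all the other things where they are.

Things in the scene. Friction and masses are not known exactly. Their poses are not given: they have to be found in the camera images.
- bin: Empty open grey bin, outside 150 long x 100 wide x 75 mm deep, walls and floor 4 mm, 0.15 kg, standing on end. Origin: centre of the end it stands on, on the table. z: along its length, up at the start. x: out through its floor (outer face at x = +37.5 mm, open mouth's rim at x = -37.5 mm). y: along its width. It must tip towards its own +x; resting on its floor, x points down and its -y side faces the rail.
- bin_heel (a point): Middle of the bin's edge between its floor and the end it starts on, at (37.5, 0, 0) mm of the bin: the edge it pivots on as it tips, always on the table. A push of under 1 N at the rim of the upper end tips it; past about 20 degrees it falls by itself.
- bin_mid (a point): Middle of the bin, at (0, 0, 75) mm of the bin.
- bin_side_a (a point): Point on the bin's outer long side that is to meet the rail, 10 mm from the end it starts on, at (15, -50, 10) mm of the bin.
- bin_side_b (a point): Point on the same long side, 10 mm from the other end, at (15, -50, 140) mm of the bin.
- stop: Fixed steel stop rail across the back of the bench, 40 mm high and 700 mm long. Origin: foot of its front face, mid length, on the table. y: along the rail (roughly the robot's left); x: square to it, away from the robot; the face towards the robot is the plane x = 0.
- left_bin: Bin of the same kind resting on its floor against the rail, filled with nuts, at the left side of the gap; 100 along x, 150 along y, 75 mm high, 0.8 kg. Origin: centre of its underside. Leave it.
- right_bin: The same, filled with bushes, at the right side of the gap. Origin: centre of its underside. Leave it.
- tape_roll: Roll of tape lying flat, 76 mm across, 48 mm high. Origin: centre of its underside. Leave it.
- oil_bottle: White bottle, 56 mm across, 140 mm high. Origin: centre of its underside. Leave it.
- padlock_box: Small carton, 55 x 75 x 45 mm high. Origin: centre of its underside. Leave it.
- screwdriver: Screwdriver lying along its x, 200 mm long, handle 26 mm thick, at the right. Leave it.
- washer_cup: Small aluminium cup, 70 mm across, 60 mm high, at the right. Origin: centre of its underside. Leave it.
Things that resemble listed ones, but are neither listed nor needed, are in the scene too. Leave any pink or turquoise look-alike of the bin alone.

How it is judged:
By the outcome, as a careful person would: the job done as asked, in the order asked, and still so for the second after the job is handed in, with the robot touching nothing.
It also fails if it takes over 45 s, if anything falls off the work surface, if the arm or the gripper's body presses on something with over 40 N, if the wrist force passes 120 N, or if a joint passes its speed limit or range.

ROBOT

A 6-joint arm with a two-finger parallel gripper is mounted at the origin on the work surface. World frame = base frame: x ahead of the robot, y to its left, z up, the work surface at z = 0. Lengths are in m, angles in rad, forces in N, time in s.
With the tool pointing down it reaches from about 0.35 to 0.975 m from the base axis. Payload 4.9 kg.
Tool frame: the origin (TCP) lies on the centre line of the jaws, within the pads' length; the fingertips stand 14 mm ahead of it and the grasp point (between the pads) lies 5 mm behind it; y points along the fingers, z is the direction in which the jaws open and shut, and the axes are right-handed (so a half turn about y gives the same grasp; the last joint's range is limited). The gripper opens to 85 mm and grips with 20 to 120 N. Pads are 22 mm wide; open, the fingers measure 114 mm over their backs; the gripper's body (76 mm by 85 mm) begins 54 mm behind the grasp point. The pads swing forward as they close: fully open they stand 13 mm farther back than shut.
Start: joints at [-1.375, 0.053, 1.613, -0, 1.476, -0.119], TCP at [0.194, -0.594, 0.245] pointing down, gripper open.
Joint ranges: [-3.01, 3.01], [-1.01, 2.22], [0.06, 2.58], [-1.02, 4.17], [0.09, 2.62], [-3.14, 3.14]. Speed limits (rad/s): [2.57, 2.57, 3.14, 3.14, 3.14, 3.14].

INTERFACE

Orientations are given as a rotation vector (axis times angle).
In Python, from station import ctrl gives the robot as it stands.
- The arm moves only by the tool servo_tool, never from a script. Its arguments are lists of equal length, an entry for each row: "delta_pos": the shift along the tool's x, y, z in m, a list of three; "dr": the turn, a rotation vector about the tool's x, y, z in degrees, a list of three; "grip": the opening, from 0 (shut) to 1 (fully open). In form: {"delta_pos": [[x, y, z], ...], "dr": [[rx, ry, rz], ...], "grip": [grip, ...]}. A call has 1 to 5 rows; each row shifts and turns the pose as measured when the row begins, along the tool's axes as they then stand; what a row does not reach is not made up. A row lasts 1/8 s, in which the tool goes at most 62.5 mm and 10.7 degrees, less where a joint would pass 70% of its speed; a pose out of reach is approached as far as the arm can. A call is refused whole if a number of a shift passes 0.0625 or a number of a turn 10.7, either way. A call with a gripper value outside its range is refused whole. The fingers move at their own pace and stop on an object; "grip_force" is the grip in N (left out, the last holds). Time passes only in rows, so rows that do not move let the fingers close. It gives the time, the measured TCP pose, the force and the opening at its end, in the units of the state.
- ctrl.get_obs(): the state, without advancing time (a new reading comes with each control period).
- ctrl.get_image(name): name is "scene" or "top" or "wrist"; returns the picture (400x640x3 uint8, red, green, blue); there is no depth.
- ctrl.camera_params(name): a dict with "fovy" (degrees; the focal length in pixels is half the picture's height over the tangent of half this angle, whatever the lens; pixels are square), "cx", "cy" (the principal point, pixels), "eye" and "rotation" of the camera in the world. Camera axes: x right, y down, z forward; pixel columns grow to the right and rows downward; lengths in m; the calibration is good to about 2 mm. A picture is of the moment at which its call begins: read the wrist's pose just before it. camera_params takes no time and is no camera call; for the wrist camera it gives the pose at the moment of the call.
- ctrl.finish_job(): hands the job in, once; it reports no verdict.
Trained networks look in the newest picture that a camera, given by its name, has taken for a name from the list of things; names that differ only in an ending like _2 or _b are one class to them, and where a whole thing is asked for, a point or a joint stands for the part that bears it (a point fixed in the world has none). Each returns a list of dicts, best first, with "score" (0 to 1); they miss things now and then, are a little off and sometimes report something else, mostly with a low value. They report only what shows in the picture. A call takes as long as a camera call. They do not tell look-alikes from the thing itself.
- ctrl.masks_of(camera, label): "pixels" (400x640 bool, what is visible of it) and "extent" ([left, top, right, bottom] in pixels, round what is visible of it).
The state is a dict: "t": time; "q": joint angles; "dq": joint speeds; "effort": joint torques, N m; "tool_pos": TCP position; "tool_rot": TCP orientation; "contact_force": force on the tool from outside, world axes, zero at the start; "wrist_torque": the same for the moment, N m; "opening": finger opening in m.
Only numpy, scipy, OpenCV 4.12 (cv2) and the standard library are available. Lean on these libraries where they do the work, as an engineer would, in place of code of your own. Each camera call takes 0.05 s, during which the arm holds its last target.

## Working session

There is one attempt and no reset: what is moved stays moved. The work goes in short steps, Python scripts to look and compute and a tool call to move; the robot and the scene stay as the last step left them, time stands still between calls to the robot, and variables do not carry over. Pictures are saved under pics/ and viewed, and the job is handed in when it is done.

Besides the shell and the picture viewer there is one more tool, called after ">>>" as name(argument=value, ...) on one line, values as JSON. servo_tool: Moves the arm, as the interface text tells. Its arguments: {"type":"object","properties":{"delta_pos":{"type":"array","items":{"type":"array","items":{"type":"number"}}},"dr":{"type":"array","items":{"type":"array","items":{"type":"number"}}},"grip":{"type":"array","items":{"type":"number"}},"grip_force":{"type":"number"}},"required":["delta_pos","dr","grip"]}

```bash
mkdir -p pics; ls
python3 - <<'E'
from station import ctrl
import cv2
for n in ("scene","top"):
    im=ctrl.get_image(n); cv2.imwrite(f"pics/{n}0.png",im[:,:,::-1])
    p=ctrl.camera_params(n); print(n,p)
o=ctrl.get_obs(); print(o)
E
```

```text
pics
scene {'fovy': 51.23600497144211, 'cx': 316.92045679421807, 'cy': 195.23851109929282, 'eye': array([1.11798107, 0.06128135, 0.90002823]), 'rotation': array([-1.68609892, -2.07190521,  0.6783653 ])}
top {'fovy': 51.47711099747183, 'cx': 314.56744747238747, 'cy': 200.59556705045915, 'eye': array([ 0.44654603, -0.02810186,  1.19155824]), 'rotation': array([-2.18284338,  2.18358822, -0.14489992])}
{'t': 0.1, 'q': array([-1.37502294e+00,  5.32573234e-02,  1.61414817e+00,  4.46893123e-06,
        1.47599271e+00, -1.19003647e-01]), 'dq': array([ 0.00042174, -0.00210203, -0.00336396,  0.00045137, -0.00086647,
       -0.00027261]), 'effort': array([ 8.24634826e-04, -3.94901955e+01, -3.71361887e+01, -6.16735019e-05,
        3.96898395e-03,  1.54963027e-05]), 'tool_pos': array([ 0.19339788, -0.59376534,  0.2442118 ]), 'tool_rot': array([-0.32564678,  2.05340301, -2.04965493]), 'contact_force': array([-0.56269343,  0.55262126, -0.13181311]), 'wrist_torque': array([-0.04333585, -0.03716741,  0.01757118]), 'opening': 0.08567982192929996}
```

View pics/scene0.png

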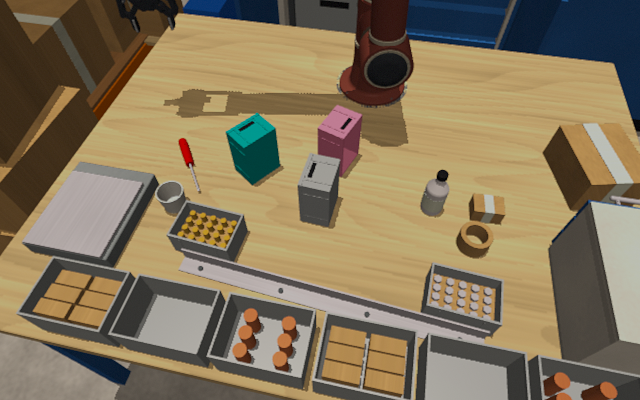

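View pics/top0.png

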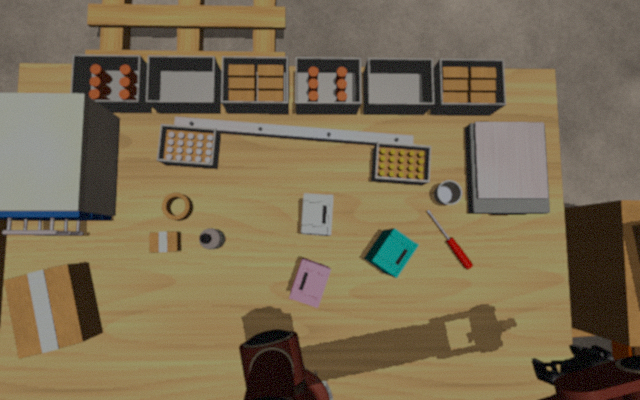

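```bash
cat > h.py <<'E'
import numpy as np, cv2
from scipy.spatial.transform import Rotation as R
from station import ctrl
def px2w(cam,uv,z,p=None):
    p=p or ctrl.camera_params(cam); f=200/np.tan(np.radians(p['fovy'])/2)
    uv=np.atleast_2d(uv).astype(float)
    d=np.c_[(uv[:,0]-p['cx'])/f,(uv[:,1]-p['cy'])/f,np.ones(len(uv))]
    d=d@R.from_rotvec(p['rotation']).as_matrix().T
    e=np.array(p['eye']); s=(z-e[2])/d[:,2]
    return e+d*s[:,None]
def w2px(cam,P,p=None):
    p=p or ctrl.camera_params(cam); f=200/np.tan(np.radians(p['fovy'])/2)
    c=(np.atleast_2d(P)-p['eye'])@R.from_rotvec(p['rotation']).as_matrix()
    return np.c_[c[:,0]/c[:,2]*f+p['cx'],c[:,1]/c[:,2]*f+p['cy']]
E
python3 - <<'E'
from h import *
for cam in ("scene","top"):
  im=ctrl.get_image(cam)
  for l in ("bin","left_bin","right_bin","stop","tape_roll","oil_bottle","washer_cup"):
    for m in ctrl.masks_of(cam,l)[:4]: print(cam,l,round(m['score'],2),m['extent'])
a=cv2.imread("pics/top0.png")[160:320,260:460]; b=cv2.imread("pics/scene0.png")[90:240,220:400]
cv2.imwrite("pics/c1.png",cv2.resize(a,None,fx=4,fy=3.75*4/3.75,interpolation=cv2.INTER_CUBIC)[:600])
cv2.imwrite("pics/c2.png",cv2.resize(b,None,fx=4,fy=4,interpolation=cv2.INTER_CUBIC))
a=cv2.imread("pics/top0.png")[100:250,150:350]
b=cv2.imread("pics/top0.png")[100:250,280:480]
cv2.imwrite("pics/c3.png",cv2.resize(a,None,fx=4,fy=4,interpolation=cv2.INTER_CUBIC))
cv2.imwrite("pics/c4.png",cv2.resize(b,None,fx=4,fy=4,interpolation=cv2.INTER_CUBIC))
E
```

```text
scene bin 0.83 [298.3, 153.4, 340.4, 229.0]
scene bin 0.75 [225.3, 114.3, 279.4, 185.9]
scene bin 0.56 [318.4, 110.1, 358.1, 175.6]
scene left_bin 0.64 [418.1, 264.6, 504.9, 335.1]
scene right_bin 0.75 [165.4, 201.0, 242.6, 264.0]
scene right_bin 0.69 [298.3, 155.2, 338.7, 227.4]
scene stop 0.83 [180.8, 245.6, 490.0, 340.8]
scene tape_roll 0.67 [458.0, 219.4, 492.3, 259.2]
scene tape_roll 0.3 [417.6, 171.6, 449.4, 212.9]
scene oil_bottle 0.92 [418.6, 171.0, 448.0, 212.0]
scene washer_cup 0.68 [157.6, 184.3, 185.7, 213.5]
top bin 0.91 [366.2, 224.0, 420.5, 278.3]
top bin 0.86 [304.7, 193.6, 333.3, 233.0]
top bin 0.7 [288.6, 263.0, 329.5, 306.7]
top left_bin 0.67 [156.2, 125.3, 224.6, 170.3]
top left_bin 0.27 [146.7, 227.2, 181.1, 251.1]
top right_bin 0.87 [366.2, 142.7, 431.7, 187.4]
top right_bin 0.28 [299.5, 191.2, 333.1, 238.2]
top stop 0.35 [367.9, 142.6, 430.9, 185.4]
top tape_roll 0.58 [162.6, 193.6, 194.6, 219.2]
top oil_bottle 0.96 [199.6, 227.8, 224.1, 247.0]
top washer_cup 0.81 [434.4, 176.6, 462.3, 205.2]
top washer_cup 0.46 [296.5, 194.1, 331.9, 238.0]
```

View pics/c1.png

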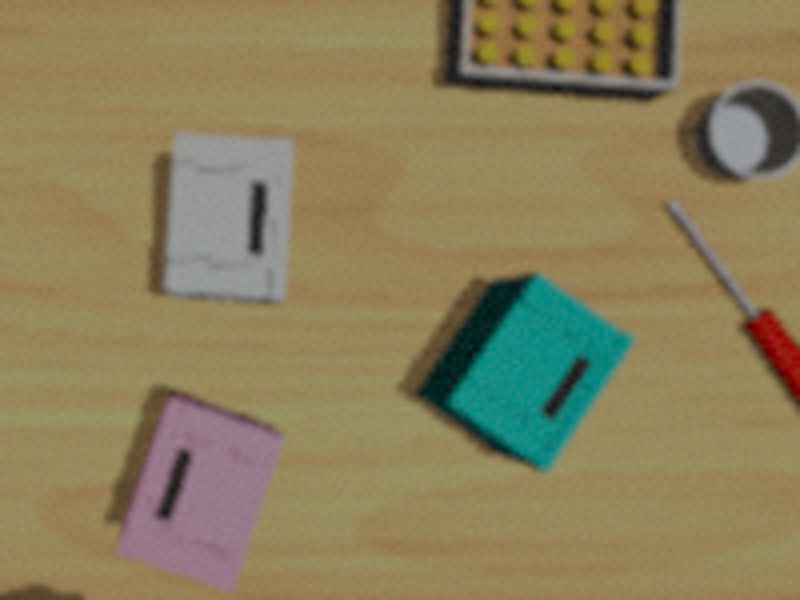

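View pics/c2.png

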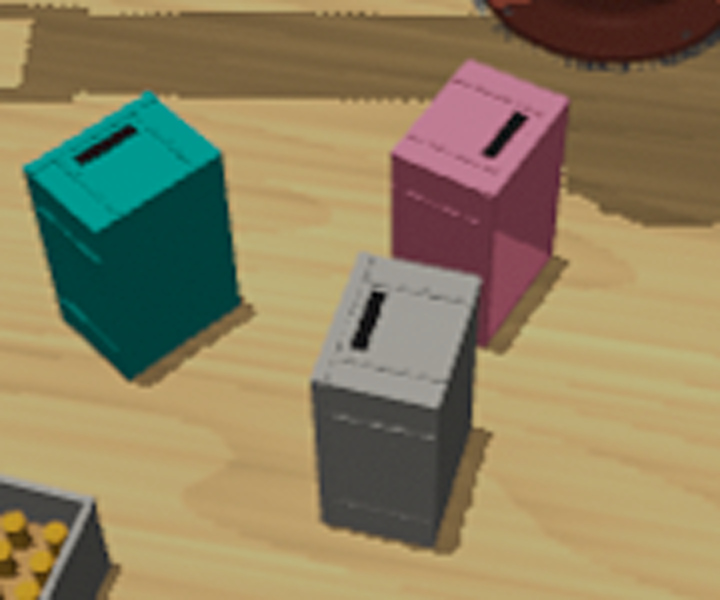

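View pics/c3.png

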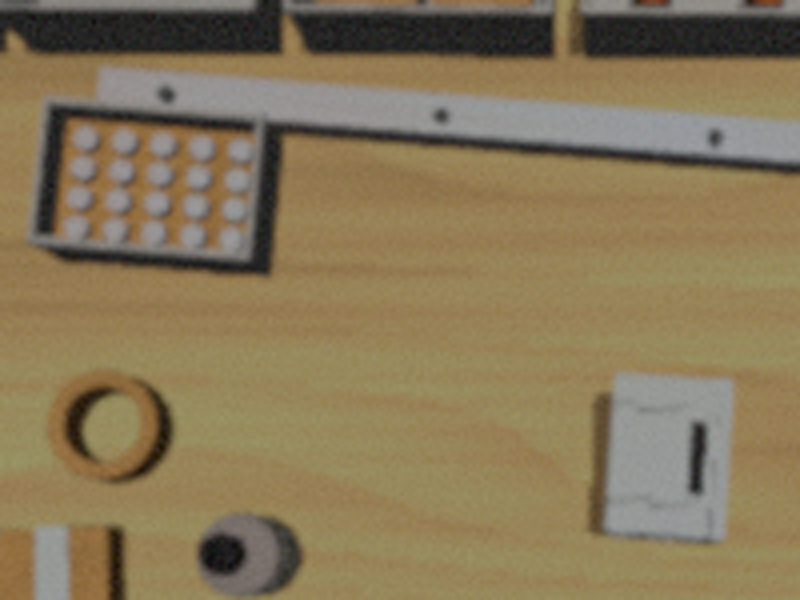

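View pics/c4.png

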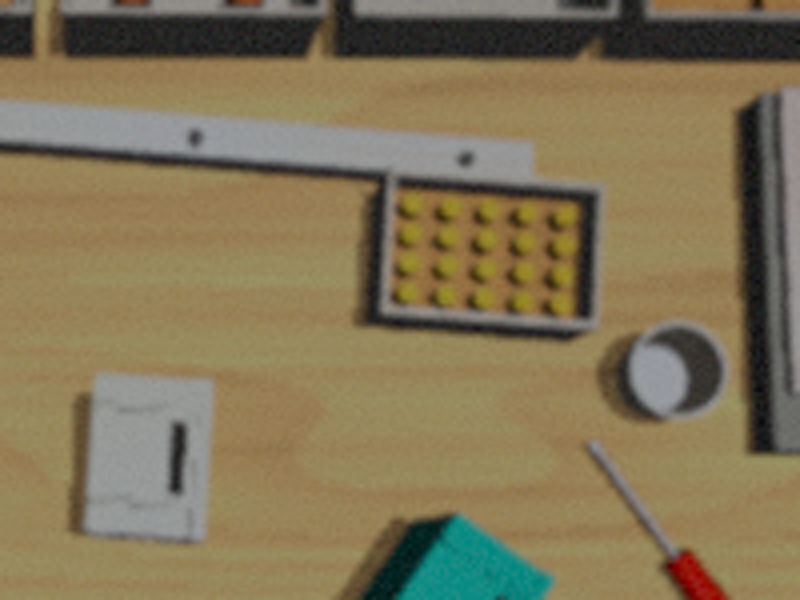

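Run:
```python
from h import *
np.set_printoptions(precision=4,suppress=True)
c1=lambda a:np.array(a)/4+[260,160]
c3=lambda a:np.array(a)/4+[150,100]
c4=lambda a:np.array(a)/4+[280,100]
B=px2w('top',c1([(175,133),(294,138),(284,301),(164,294)]),.15);print("bin top",B[:,:2], B.mean(0))
for i in range(4): d=B[(i+1)%4]-B[i]; print(np.linalg.norm(d),np.degrees(np.arctan2(d[1],d[0])))
for n,p,z in (("rail top front",np.r_[c3([(285,122),(800,162)]),c4([(0,143),(380,173)])],.04),
 ("left",c3([(268,118),(255,264),(30,243),(47,100)]),.075),("right",c4([(388,172),(377,320),(598,330),(605,185)]),.075)):
    P=px2w('top',p,z);print(n);print(P[:,:2])
    d=P[1]-P[0];print(np.degrees(np.arctan2(d[1],d[0])),np.linalg.norm(d))
# scene cross check bin
c2=lambda a:np.array(a)/4+[220,90]
S=px2w('scene',c2([(312,384),(437,408),(482,278),(362,253)]),.15);print("scene",S[:,:2],S.mean(0))
for i in range(4): d=S[(i+1)%4]-S[i]; print(np.linalg.norm(d),np.degrees(np.arctan2(d[1],d[0])))
print(px2w('scene',c2([(322,528),(437,547)]),0)[:,:2])
print(px2w('scene',[(180.8,262),(420,317)],.04))
```

```text
bin top [[ 0.572  -0.0327]
 [ 0.5689 -0.108 ]
 [ 0.4661 -0.101 ]
 [ 0.4705 -0.0259]] [ 0.5194 -0.0669  0.15  ]
0.07537644994360071 -92.32267789844454
0.10307842869055175 176.1324752824374
0.0752955474284468 86.60132337462106
0.10166247280626223 -3.835948952436327
rail top front
[[ 0.7631  0.1997]
 [ 0.7364 -0.1644]
 [ 0.749   0.0342]
 [ 0.7288 -0.2356]]
-94.194267412433 0.36503044381635835
left
[[0.7562 0.2043]
 [0.6549 0.2109]
 [0.6687 0.3621]
 [0.7677 0.3543]]
176.31112193423115 0.10145812180046103
right
[[ 0.721  -0.2349]
 [ 0.6178 -0.2256]
 [ 0.6113 -0.3777]
 [ 0.7126 -0.3857]]
174.82643785167554 0.10358169763091457
scene [[ 0.5709 -0.1029]
 [ 0.5733 -0.0307]
 [ 0.4742 -0.0226]
 [ 0.4691 -0.0964]] [ 0.5218 -0.0632  0.15  ]
0.07231363238432141 88.0994315991575
0.09942593194719761 175.34461413353176
0.0739698024625728 -93.95723709825927
0.10201492064027122 -3.681313769651606
[[ 0.5722 -0.1029]
 [ 0.5713 -0.0285]]
[[ 0.7566 -0.3393  0.04  ]
 [ 0.775   0.2037  0.04  ]]
```

```bash
cat >> h.py <<'E'
a=np.radians(85.9); t=np.array([np.cos(a),np.sin(a),0]); n=np.array([t[1],-t[0],0])
def state():
    o=ctrl.get_obs(); M=R.from_rotvec(o['tool_rot']).as_matrix(); return o,M
def goto(P,zaxis=None,o=None,M=None):
    o,M=state()
    d=M.T@(np.array(P)-o['tool_pos'])
    z=t if zaxis is None else zaxis
    if M[:,2]@z<0: z=-z
    y=np.array([0,0,-1.]); T=np.c_[np.cross(y,z),y,z]
    dr=np.degrees(R.from_matrix(M.T@T).as_rotvec())
    print('tool',o['tool_pos'].round(4),'delta tool',d.round(4),'dr',dr.round(1),'t',round(o['t'],2),'F',o['contact_force'].round(1))
    print('dir t in tool',(M.T@t).round(3),'dir n',(M.T@n).round(3))
E
python3 -c "
from h import *
o,M=state();print(M.round(3))
goto([.5122,-.168,.26])"
```

```text
[[-0.951  0.     0.31 ]
 [-0.31   0.    -0.951]
 [-0.    -1.    -0.   ]]
tool [ 0.1935 -0.5943  0.2453] delta tool [-0.435  -0.0147 -0.3067] dr [ 0.  22.1 -0. ] t 0.9 F [ 0.1 -0.2 -0.4]
dir t in tool [-0.377  0.    -0.926] dir n [-0.926  0.     0.377]
```

>>> servo_tool(delta_pos=[[-0.045,-0.004,-0.031],[-0.045,-0.003,-0.037],[-0.045,-0.003,-0.042],[-0.045,0,-0.047],[-0.045,0,-0.047]], dr=[[0,7.4,0],[0,7.4,0],[0,7.3,0],[0,0,0],[0,0,0]], grip=[0,0,0,0,0])

```text
t: 1.52
tool_pos: [0.4018, -0.3789, 0.256]
tool_rot: [-0.103, -2.173, 2.177]
contact_force: [0.6, -0.9, -0.2]
opening: 0.0001
```

```bash
python3 -c "
from h import *
goto([.5122,-.168,.26])"
```

```text
tool [ 0.4018 -0.3789  0.256 ] delta tool [-0.0903 -0.0042 -0.2202] dr [-0.1 -1.2 -0.1] t 1.52 F [ 0.6 -0.9 -0.2]
dir t in tool [ 0.021 -0.002 -1.   ] dir n [-1.     0.002 -0.021]
```

>>> servo_tool(delta_pos=[[-0.023,-0.002,-0.055],[-0.023,0,-0.055],[-0.022,0,-0.055],[-0.022,0,-0.053],[0,0,0]], dr=[[0,-1.2,0],[0,0,0],[0,0,0],[0,0,0],[0,0,0]], grip=[0,0,0,0,0])

```text
t: 2.15
tool_pos: [0.5132, -0.1583, 0.259]
tool_rot: [-0.077, -2.188, 2.194]
contact_force: [0.0, -0.3, -0.8]
opening: 0.0001
```

```bash
python3 -c "
from h import *
goto([.5122,-.168,.134])
for c in ('top','wrist'):
    im=ctrl.get_image(c); cv2.imwrite(f'pics/{c}1.png',im[:,:,::-1])
"
```

```text
tool [ 0.5132 -0.1583  0.259 ] delta tool [0.0011 0.125  0.0094] dr [-0.2  0.4 -0.3] t 2.15 F [ 0.  -0.3 -0.8]
dir t in tool [-0.006 -0.003 -1.   ] dir n [-1.     0.005  0.006]
```

View pics/top1.png

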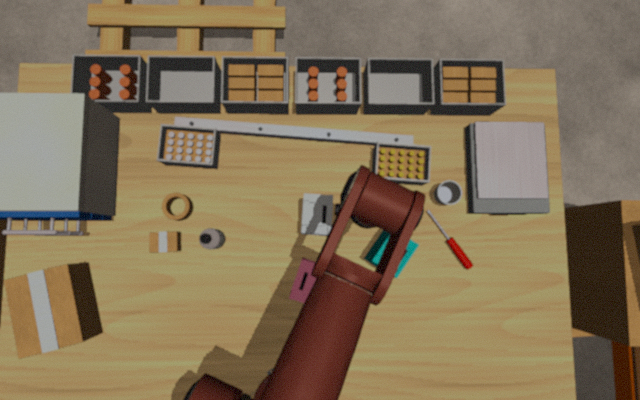

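View pics/wrist1.png

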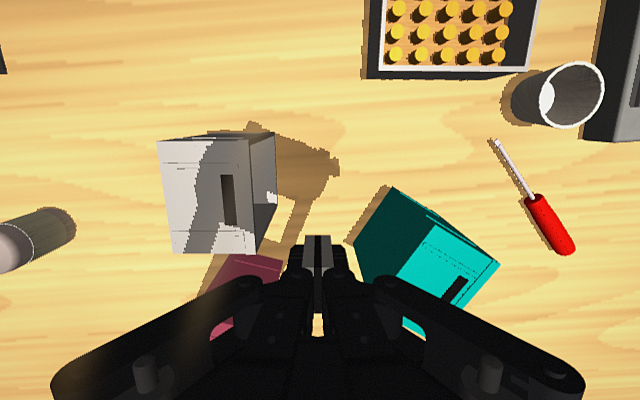

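>>> servo_tool(delta_pos=[[0,0.045,0.004],[0,0.045,0.002],[0,0.027,0],[0,0,0]], dr=[[0,0.4,0],[0,0,0],[0,0,0],[0,0,0]], grip=[0,0,0,0])

```text
t: 2.75
tool_pos: [0.5112, -0.1744, 0.1407]
tool_rot: [-0.101, -2.174, 2.189]
contact_force: [1.7, -0.2, -0.0]
opening: -0.0001
```

```bash
python3 -c "
from h import *
goto([.5127,-.168,.142])
for c in ('scene','wrist'):
    im=ctrl.get_image(c); cv2.imwrite(f'pics/{c}2.png',im[:,:,::-1])
"
```

```text
tool [ 0.5112 -0.1744  0.1407] delta tool [-0.0009 -0.0014 -0.0065] dr [-0.4 -0.8 -0.4] t 2.75 F [ 1.7 -0.2 -0. ]
dir t in tool [ 0.014 -0.007 -1.   ] dir n [-1.     0.008 -0.014]
```

View pics/scene2.png

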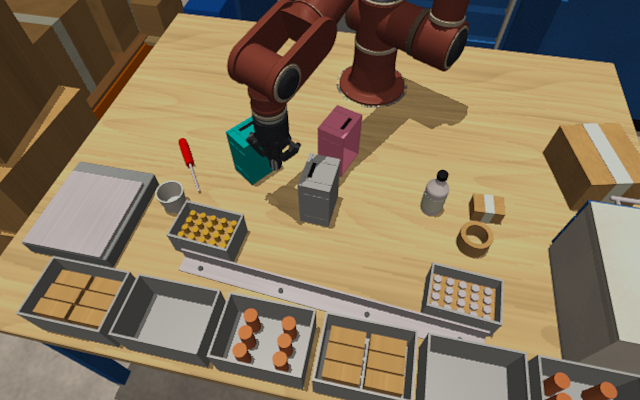

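View pics/wrist2.png

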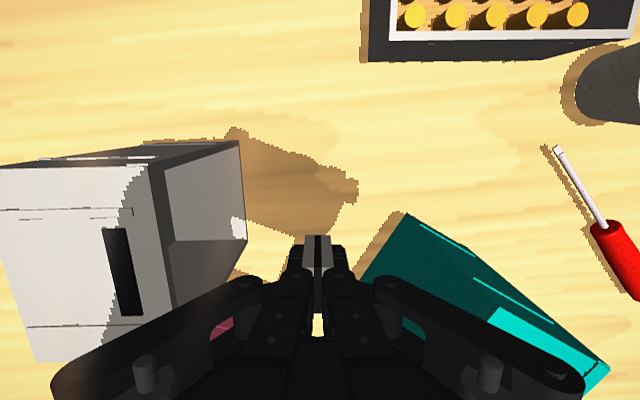

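>>> servo_tool(delta_pos=[[-0.001,-0.008,-0.012],[0,0,-0.015],[0,0,-0.012],[0,0,0]], dr=[[0,-0.8,0],[0,0,0],[0,0,0],[0,0,0]], grip=[0,0,0,0])

```text
t: 3.35
tool_pos: [0.52, -0.1343, 0.1579]
tool_rot: [-0.1, -2.183, 2.21]
contact_force: [-0.1, -0.5, -0.3]
opening: 0.0003
```

```bash
python3 -c "
from h import *
goto([.5160,-.115,.149])
for c in ('scene','wrist'):
    im=ctrl.get_image(c); cv2.imwrite(f'pics/{c}3.png',cv2.resize(im[90:240,200:400,::-1],None,fx=4,fy=4) if c=='scene' else im[:,:,::-1])
"
```

```text
tool [ 0.52   -0.1343  0.1579] delta tool [ 0.0055  0.0086 -0.0191] dr [-0.7  0.1 -1.3] t 3.35 F [-0.1 -0.5 -0.3]
dir t in tool [-0.002 -0.012 -1.   ] dir n [-1.     0.022  0.002]
```

View pics/scene3.png

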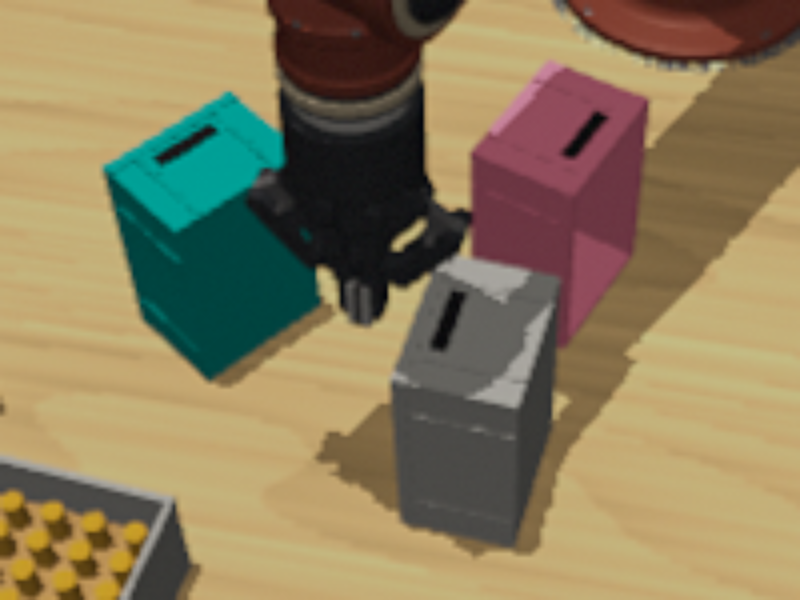

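View pics/wrist3.png

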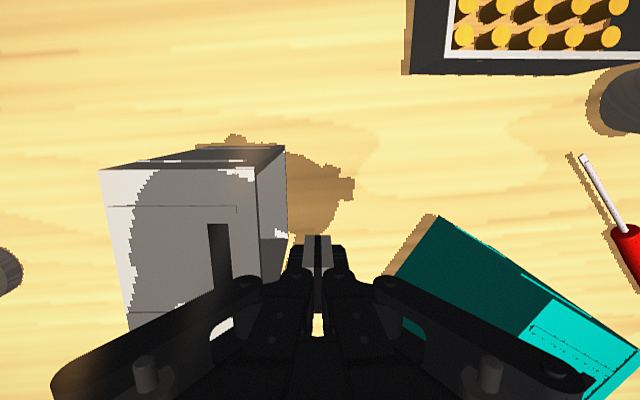

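>>> servo_tool(delta_pos=[[0.004,0.007,-0.004],[0,0,-0.006],[0,0,-0.008],[0,0,0]], dr=[[-0.4,0,-0.8],[0,0,0],[0,0,0],[0,0,0]], grip=[0,0,0,0])

```text
t: 3.95
tool_pos: [0.5164, -0.1161, 0.1489]
tool_rot: [-0.083, -2.183, 2.191]
contact_force: [0.8, 0.3, 0.2]
opening: 0.0002
```

```bash
python3 -c "
from h import *
goto([.5160,-.06,.149])
for c in ('scene','wrist'):
    im=ctrl.get_image(c); cv2.imwrite(f'pics/{c}4.png',cv2.resize(im[90:240,200:400,::-1],None,fx=4,fy=4) if c=='scene' else im[:,:,::-1])
"
```

```text
tool [ 0.5164 -0.1161  0.1489] delta tool [ 0.0044 -0.0004 -0.0559] dr [-0.2 -0.  -0.3] t 3.95 F [0.8 0.3 0.2]
dir t in tool [-0.    -0.004 -1.   ] dir n [-1.     0.005 -0.   ]
```

View pics/scene4.png

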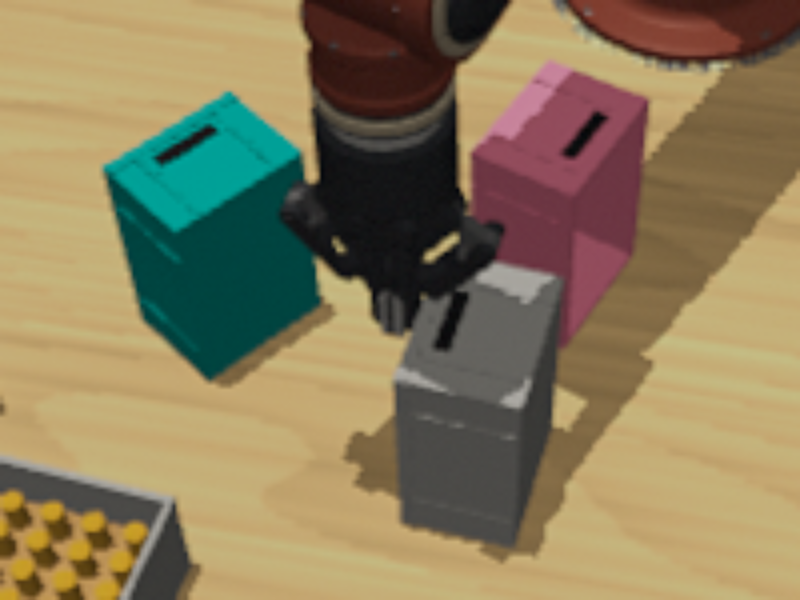

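>>> servo_tool(delta_pos=[[0,0,-0.01],[0,0,-0.01],[0,0,-0.01],[0,0,-0.01]], dr=[[0,0,0],[0,0,0],[0,0,0],[0,0,0]], grip=[0,0,0,0])

```text
t: 4.55
tool_pos: [0.5198, -0.0745, 0.1494]
tool_rot: [-0.086, -2.182, 2.191]
contact_force: [-0.8, 0.2, 0.5]
opening: -0.0002
```

```bash
python3 -c "
from h import *
goto([.5190,-.06,.149])
for c in ('scene','wrist'):
    im=ctrl.get_image(c); cv2.imwrite(f'pics/{c}5.png',cv2.resize(im[90:240,200:400,::-1],None,fx=4,fy=4) if c=='scene' else im[:,:,::-1])
"
```

```text
tool [ 0.5198 -0.0745  0.1494] delta tool [ 0.0019  0.0003 -0.0144] dr [-0.2 -0.1 -0.3] t 4.55 F [-0.8  0.2  0.5]
dir t in tool [ 0.001 -0.004 -1.   ] dir n [-1.     0.006 -0.001]
```

View pics/scene5.png

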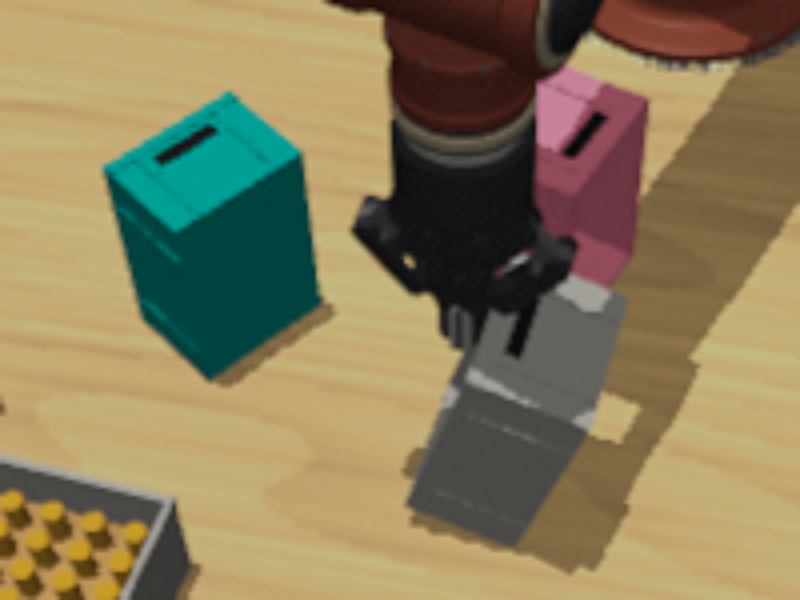

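Tipping as planned: the grey bin leans left about 17° and the heel has stayed put (crop ~(515,545)). I'll continue.

>>> servo_tool(delta_pos=[[0,0,-0.01],[0,0,-0.01],[0,0,-0.005],[0,0,0],[0,0,0]], dr=[[0,0,0],[0,0,0],[0,0,0],[0,0,0],[0,0,0]], grip=[0,0,0,0,0])

```text
t: 5.28
tool_pos: [0.5217, -0.0474, 0.1491]
tool_rot: [-0.084, -2.183, 2.192]
contact_force: [-0.4, -0.1, -0.0]
opening: -0.0001
```

```bash
python3 -c "
from h import *
goto([.5190,-.06,.149])
for c in ('scene','wrist'):
    im=ctrl.get_image(c); cv2.imwrite(f'pics/{c}6.png',cv2.resize(im[90:240,200:400,::-1],None,fx=4,fy=4) if c=='scene' else im[:,:,::-1])
"
```

```text
tool [ 0.5217 -0.0474  0.1491] delta tool [0.0018 0.0002 0.0127] dr [-0.2  0.  -0.3] t 5.28 F [-0.4 -0.1 -0. ]
dir t in tool [-0.    -0.004 -1.   ] dir n [-1.     0.006  0.   ]
```

View pics/scene6.png

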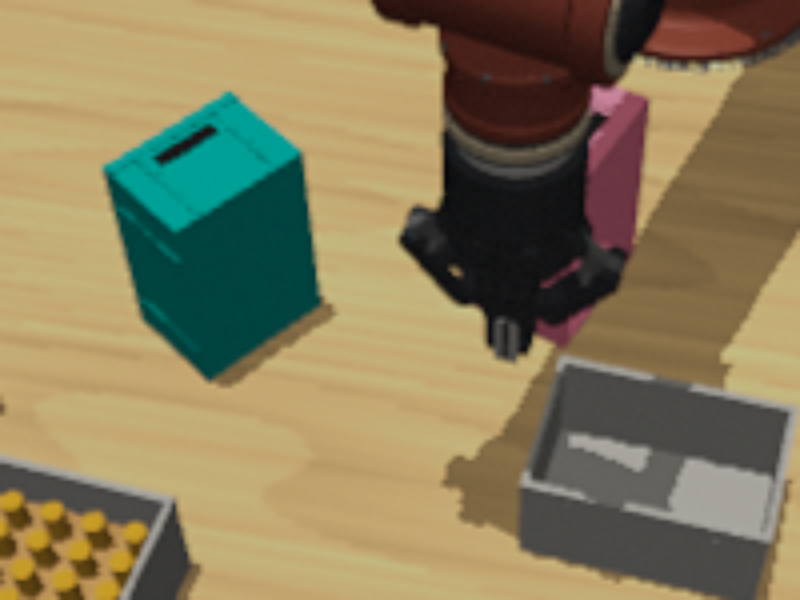

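```bash
python3 -c "
from h import *
np.set_printoptions(precision=4,suppress=True)
c=lambda a:np.array(a)/4+[200,90]
P=px2w('scene',c([(561,357),(797,406),(772,541),(520,484)]),.075)
print(P[:,:2]); print('n',P@n,'t',P@t, P.mean(0))
c1=lambda a:np.array(a)/4+[260,160]
Q=px2w('top',c1([(165,395),(283,437),(233,590),(118,553)]),.15);print('pink',Q[:,:2],'n',Q@n,'t',Q@t)
"
```

```text
[[ 0.4742 -0.0203]
 [ 0.4829  0.1281]
 [ 0.5832  0.1229]
 [ 0.5735 -0.0276]]
n [0.4745 0.4725 0.5729 0.574 ] t [0.0136 0.1623 0.1643 0.0135] [0.5285 0.0508 0.075 ]
pink [[ 0.4079 -0.0266]
 [ 0.3818 -0.0999]
 [ 0.2889 -0.0685]
 [ 0.3117  0.0022]] n [0.4088 0.388  0.2931 0.3107] t [ 0.0027 -0.0723 -0.0477  0.0245]
```

>>> servo_tool(delta_pos=[[0,-0.03,0],[0,-0.04,0],[0,-0.03,0],[0,0,0]], dr=[[0,0,0],[0,0,0],[0,0,0],[0,0,0]], grip=[0.6,0.6,0.6,0.6])

```text
t: 5.88
tool_pos: [0.5205, -0.048, 0.2508]
tool_rot: [-0.084, -2.181, 2.19]
contact_force: [0.5, -1.1, -0.3]
opening: 0.0514
```

```bash
python3 -c "
from h import *
print(.44*n+.088*t)
goto(.44*n+.088*t+np.array([0,0,.25]))"
```

```text
[0.44516572 0.05631591 0.        ]
tool [ 0.5205 -0.048   0.2508] delta tool [ 0.0828  0.0002 -0.0985] dr [-0.2 -0.1 -0.2] t 5.88 F [ 0.5 -1.1 -0.3]
dir t in tool [ 0.002 -0.004 -1.   ] dir n [-1.     0.003 -0.002]
```

>>> servo_tool(delta_pos=[[0.025,0,-0.03],[0.03,0,-0.035],[0.025,0,-0.03],[0,0,0]], dr=[[0,0,0],[0,0,0],[0,0,0],[0,0,0]], grip=[0.6,0.6,0.6,0.6])

```text
t: 6.38
tool_pos: [0.4442, 0.0542, 0.2445]
tool_rot: [-0.079, -2.177, 2.184]
contact_force: [-0.2, -0.2, 0.0]
opening: 0.0514
```

```bash
python3 -c "
from h import *
goto(.44*n+.088*t+np.array([0,0,.045]))
for c in ('scene','wrist'):
    im=ctrl.get_image(c); cv2.imwrite(f'pics/{c}7.png',im[:,:,::-1])
"
```

```text
tool [0.4442 0.0542 0.2445] delta tool [-0.0015  0.1995 -0.0029] dr [-0.2 -0.3  0.2] t 6.38 F [-0.2 -0.2  0. ]
dir t in tool [ 0.005 -0.003 -1.   ] dir n [-1.    -0.004 -0.005]
```

View pics/wrist7.png

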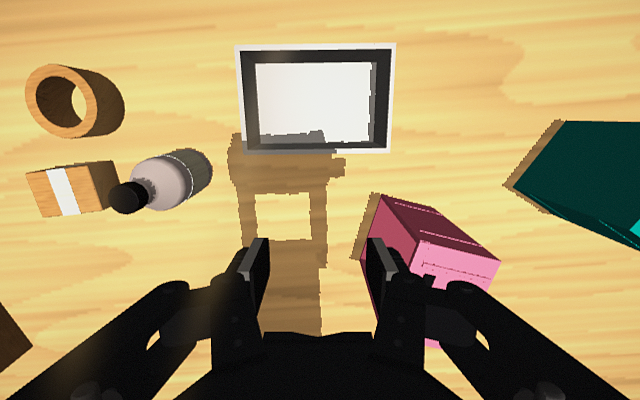

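View pics/scene7.png

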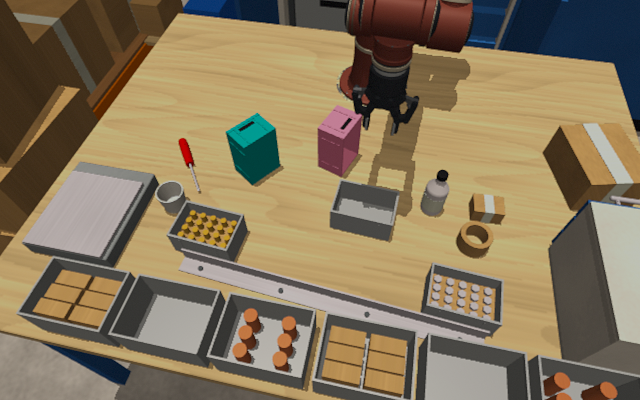

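```bash
python3 -c "
from h import *
b=px2w('scene',[(433,208)],0);print(b,b@n,b@t)
b=px2w('top',[(207,239)],.14);print(b,b@n,b@t)
b=px2w('scene',[(487,218)],0);print(b,b@n,b@t)
p=ctrl.camera_params('wrist');print(p['eye'])
# knuckle: wrist pixel left outer (170,285),(20,395) ; tip (258,245)
o,M=state();print(o['tool_pos'])
for uv in [(258,240),(168,285),(90,385),(30,380)]:
  for z in (.24,.27,.30): 
    q=px2w('wrist',[uv],z,p)[0]; print(uv,z,((q-o['tool_pos'])@t).round(3),((q-o['tool_pos'])@n).round(3))
"
```

```text
[[ 4.61061364e-01  2.24919682e-01 -1.11022302e-16]] [0.44380023] [0.25730877]
[[0.45729921 0.20954427 0.14      ]] [0.441147] [0.24170372]
[[ 4.64661598e-01  3.61117023e-01 -1.11022302e-16]] [0.43765348] [0.39341496]
[0.51439727 0.04671411 0.37316594]
[0.44525068 0.05284492 0.24476645]
(258, 240) 0.24 0.028 0.01
(258, 240) 0.27 0.022 0.023
(258, 240) 0.3 0.015 0.037
(168, 285) 0.24 0.077 -0.015
(168, 285) 0.27 0.059 0.004
(168, 285) 0.3 0.042 0.023
(90, 385) 0.24 0.133 -0.082
(90, 385) 0.27 0.102 -0.048
(90, 385) 0.3 0.072 -0.014
(30, 380) 0.24 0.167 -0.078
(30, 380) 0.27 0.129 -0.044
(30, 380) 0.3 0.091 -0.011
```

>>> servo_tool(delta_pos=[[-0.002,0.04,-0.008],[-0.002,0.045,-0.006],[0,0.03,0],[0,0,0]], dr=[[0,-0.3,0],[0,0,0],[0,0,0],[0,0,0]], grip=[0.6,0.6,0.6,0.6])

```text
t: 6.98
tool_pos: [0.4524, 0.0626, 0.1258]
tool_rot: [-0.082, -2.174, 2.185]
contact_force: [1.0, 0.1, 0.3]
opening: 0.0512
```

```bash
python3 -c "
from h import *
goto(.447*n+.1*t+np.array([0,0,.05]))
for c in ('scene','wrist'):
    im=ctrl.get_image(c); cv2.imwrite(f'pics/{c}8.png',cv2.resize(im[70:220,280:480,::-1],None,fx=4,fy=4) if c=='scene' else im[:,:,::-1])
"
```

```text
tool [0.4524 0.0626 0.1258] delta tool [-0.0004  0.0758 -0.0056] dr [-0.3 -0.4  0.2] t 6.97 F [1.  0.1 0.3]
dir t in tool [ 0.007 -0.005 -1.   ] dir n [-1.    -0.003 -0.007]
```

View pics/wrist8.png

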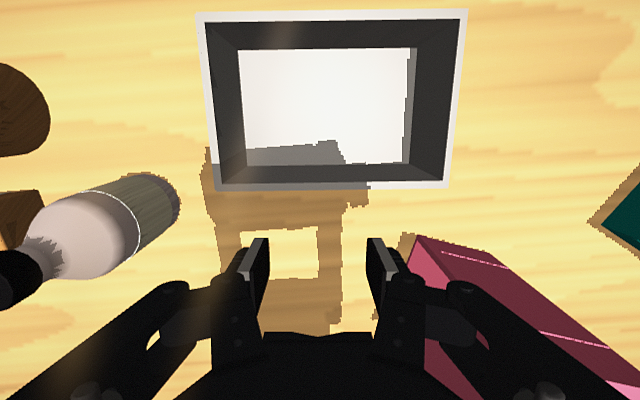

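View pics/scene8.png

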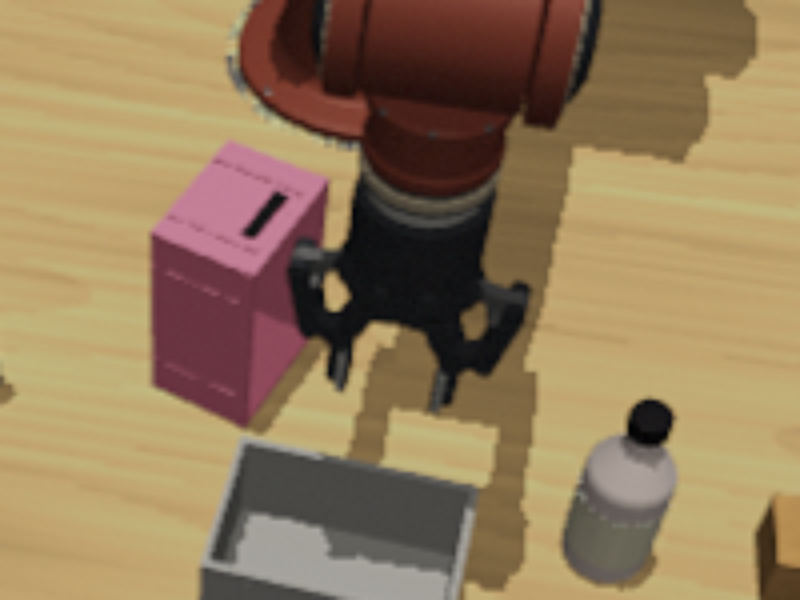

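>>> servo_tool(delta_pos=[[0,0.025,-0.005],[0,0.025,0],[0,0.02,0],[0,0,0]], dr=[[0,-0.4,0],[0,0,0],[0,0,0],[0,0,0]], grip=[0.6,0.6,0.6,0.6])

```text
t: 7.58
tool_pos: [0.4636, 0.066, 0.0671]
tool_rot: [-0.103, -2.188, 2.198]
contact_force: [-0.8, 0.2, 0.2]
opening: 0.051
```

```bash
python3 -c "
from h import *
goto(.62*n+.1*t+np.array([0,0,.05]))
for c in ('scene','wrist'):
    im=ctrl.get_image(c); cv2.imwrite(f'pics/{c}9.png',cv2.resize(im[70:220,280:480,::-1],None,fx=4,fy=4) if c=='scene' else im[:,:,::-1])
"
```

```text
tool [0.4636 0.066  0.0671] delta tool [-0.1619  0.0204 -0.0015] dr [-0.2 -0.1 -1.1] t 7.58 F [-0.8  0.2  0.2]
dir t in tool [ 0.002 -0.004 -1.   ] dir n [-1.     0.02  -0.003]
```

View pics/wrist9.png

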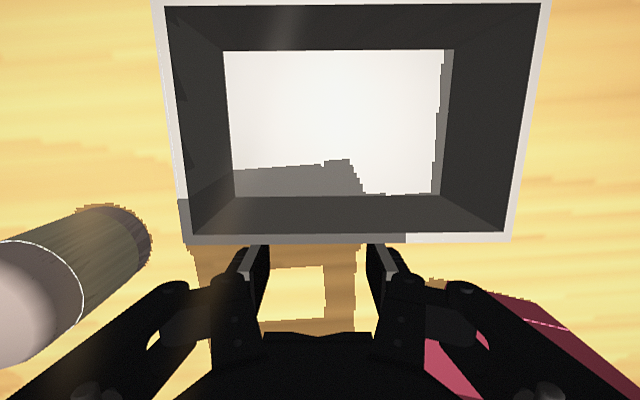

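View pics/scene9.png

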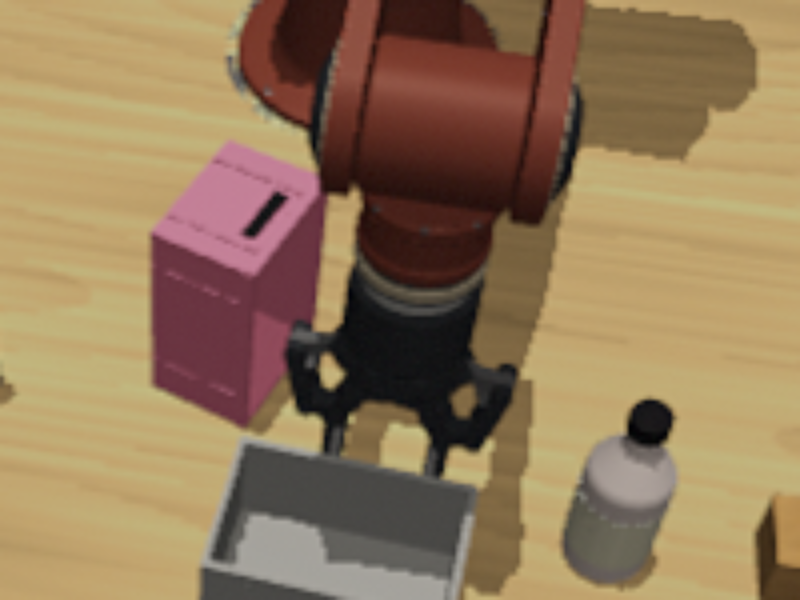

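>>> servo_tool(delta_pos=[[0.007,0.007,0],[0.004,0.01,0],[0,0,0]], dr=[[0,0,-1.0],[0,0,0],[0,0,0]], grip=[0.6,0.6,0.6])

```text
t: 8.05
tool_pos: [0.4555, 0.0667, 0.0535]
tool_rot: [-0.092, -2.184, 2.193]
contact_force: [-0.0, -0.6, -0.4]
opening: 0.0512
```

```bash
python3 -c "
from h import *
goto(.62*n+.1*t+np.array([0,0,.05]))"
```

```text
tool [0.4555 0.0667 0.0535] delta tool [-0.1704  0.0052 -0.0014] dr [-0.2 -0.2 -0.6] t 8.05 F [-0.  -0.6 -0.4]
dir t in tool [ 0.003 -0.004 -1.   ] dir n [-1.     0.01  -0.003]
```

>>> servo_tool(delta_pos=[[-0.01,0.003,0],[-0.01,0,0],[-0.012,0,0],[-0.012,0,0],[-0.012,0,0]], dr=[[0,0,0],[0,0,0],[0,0,0],[0,0,0],[0,0,0]], grip=[0.6,0.6,0.6,0.6,0.6])

```text
t: 8.68
tool_pos: [0.5151, 0.0623, 0.0507]
tool_rot: [-0.092, -2.184, 2.193]
contact_force: [-0.8, -0.5, 0.0]
opening: 0.0516
```

```bash
python3 -c "
from h import *
goto(.635*n+.1*t+np.array([0,0,.05]))
for c in ('wrist',):
    im=ctrl.get_image(c); cv2.imwrite(f'pics/{c}10.png',im[:,:,::-1])
"
```

```text
tool [0.5151 0.0623 0.0507] delta tool [-0.1257  0.0019 -0.0013] dr [-0.2 -0.1 -0.6] t 8.68 F [-0.8 -0.5  0. ]
dir t in tool [ 0.002 -0.004 -1.   ] dir n [-1.     0.01  -0.002]
```

View pics/wrist10.png

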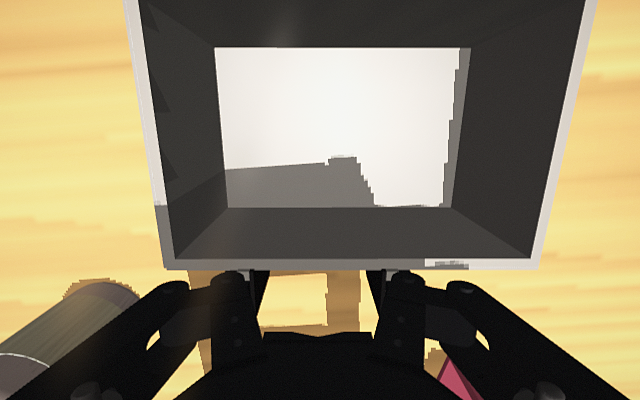

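>>> servo_tool(delta_pos=[[-0.015,0,0],[-0.016,0,0],[-0.016,0,0],[-0.016,0,0],[-0.014,0,0]], dr=[[0,0,0],[0,0,0],[0,0,0],[0,0,0],[0,0,0]], grip=[0.6,0.6,0.6,0.6,0.6])

```text
t: 9.35
tool_pos: [0.5964, 0.0562, 0.0516]
tool_rot: [-0.092, -2.184, 2.193]
contact_force: [-0.0, -0.3, -0.7]
opening: 0.0513
```

```bash
python3 -c "
from h import *
goto(.635*n+.1*t+np.array([0,0,.05]))
for c in ('scene','wrist'):
    im=ctrl.get_image(c); cv2.imwrite(f'pics/{c}11.png',im[:,:,::-1])
"
```

```text
tool [0.5964 0.0562 0.0516] delta tool [-0.0441  0.002  -0.0014] dr [-0.2 -0.2 -0.6] t 9.35 F [-0.  -0.3 -0.7]
dir t in tool [ 0.003 -0.004 -1.   ] dir n [-1.     0.01  -0.003]
```

View pics/scene11.png

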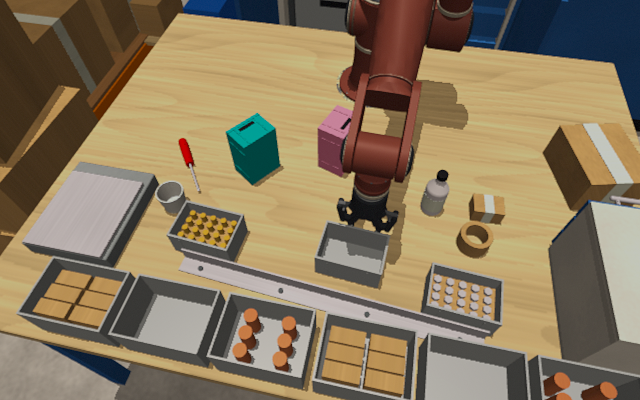

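View pics/wrist11.png

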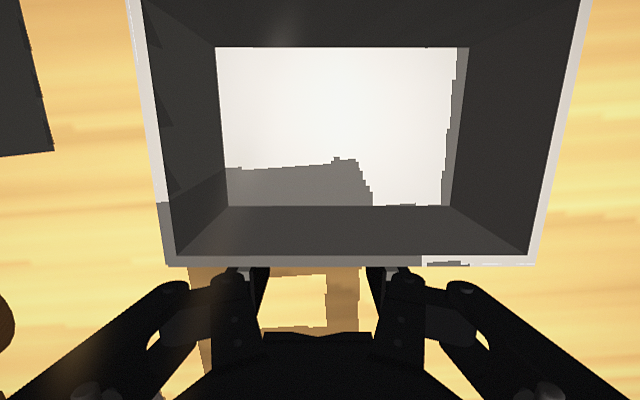

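>>> servo_tool(delta_pos=[[-0.012,0,0],[-0.01,0,0],[-0.008,0,0],[-0.005,0,0],[0,0,0]], dr=[[0,0,0],[0,0,0],[0,0,0],[0,0,0],[0,0,0]], grip=[0.6,0.6,0.6,0.6,0.6])

```text
t: 10.07
tool_pos: [0.6337, 0.0534, 0.0522]
tool_rot: [-0.093, -2.184, 2.193]
contact_force: [-0.5, -0.5, 0.1]
opening: 0.0512
```

```bash
python3 -c "
from h import *
goto(.635*n+.1*t+np.array([0,0,.05]))"
```

```text
tool [0.6337 0.0534 0.0522] delta tool [-0.0067  0.0023 -0.0015] dr [-0.2 -0.2 -0.6] t 10.07 F [-0.5 -0.5  0.1]
dir t in tool [ 0.003 -0.004 -1.   ] dir n [-1.     0.011 -0.003]
```

>>> servo_tool(delta_pos=[[-0.003,0,0],[-0.002,0,0],[-0.002,0,0]], dr=[[0,0,0],[0,0,0],[0,0,0]], grip=[0.6,0.6,0.6])

```text
t: 10.45
tool_pos: [0.6403, 0.053, 0.0522]
tool_rot: [-0.091, -2.184, 2.193]
contact_force: [-0.7, 0.0, -0.4]
opening: 0.0509
```

```bash
python3 -c "
from h import *
goto(.635*n+.1*t+np.array([0,0,.05]))
for c in ('scene','wrist'):
    im=ctrl.get_image(c); cv2.imwrite(f'pics/{c}12.png',cv2.resize(im[190:340,270:470,::-1],None,fx=4,fy=4,interpolation=cv2.INTER_CUBIC) if c=='scene' else im[:,:,::-1])
"
```

```text
tool [0.6403 0.053  0.0522] delta tool [-0.0001  0.0021 -0.0014] dr [-0.2 -0.1 -0.5] t 10.45 F [-0.7  0.  -0.4]
dir t in tool [ 0.003 -0.004 -1.   ] dir n [-1.     0.009 -0.003]
```

View pics/scene12.png

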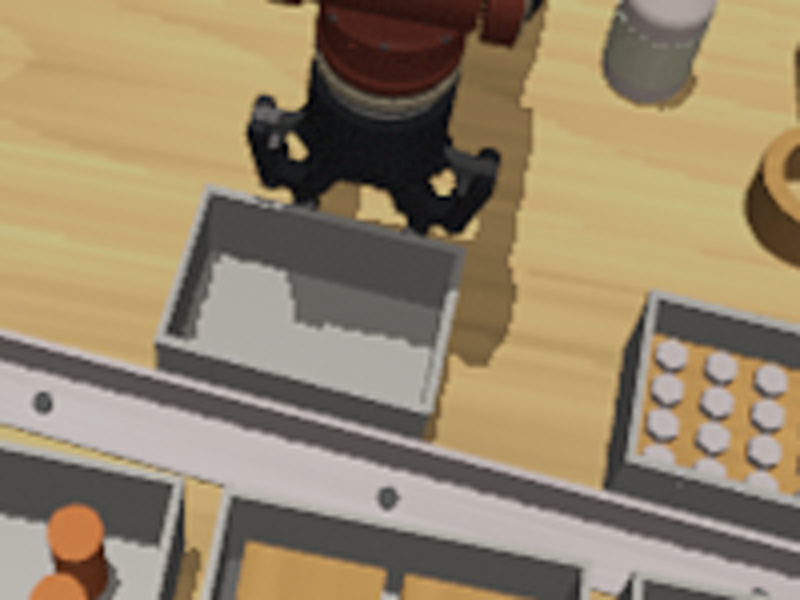

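>>> servo_tool(delta_pos=[[-0.003,0,0],[-0.002,0,0],[-0.002,0,0]], dr=[[0,0,0],[0,0,0],[0,0,0]], grip=[0.6,0.6,0.6])

```text
t: 10.92
tool_pos: [0.6424, 0.0528, 0.0521]
tool_rot: [-0.074, -2.176, 2.185]
contact_force: [-9.3, 0.8, 6.7]
opening: 0.0515
```

```bash
python3 -c "
from h import *
goto(.635*n+.1*t+np.array([0,0,.05]))
im=ctrl.get_image('scene')
cv2.imwrite('pics/scene13.png',cv2.resize(im[250:310,295:395,::-1],None,fx=8,fy=8,interpolation=cv2.INTER_CUBIC))
im=ctrl.get_image('wrist')
cv2.imwrite('pics/wrist13.png',im[:,:,::-1])
for z in (0,.04): print(w2px('scene',[k*t+.746*n+np.array([0,0,z]) for k in (.01,.16)]))
"
```

```text
tool [0.6424 0.0528 0.0521] delta tool [ 0.002   0.0021 -0.0014] dr [-0.3 -0.2  0.4] t 10.93 F [-9.3  0.8  6.7]
dir t in tool [ 0.003 -0.004 -1.   ] dir n [-1.    -0.006 -0.003]
[[308.6126738  288.97094579]
 [373.00869981 306.18214831]]
[[308.18738711 281.6625716 ]
 [374.89347131 299.29051299]]
```

View pics/scene13.png

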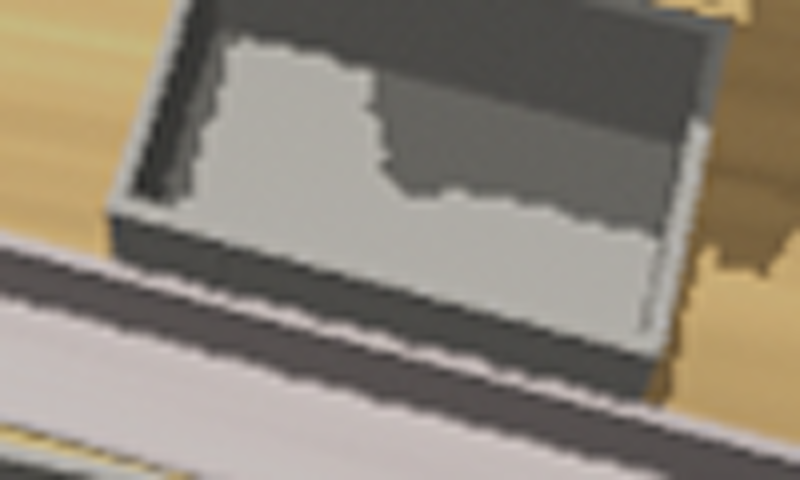

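View pics/wrist13.png

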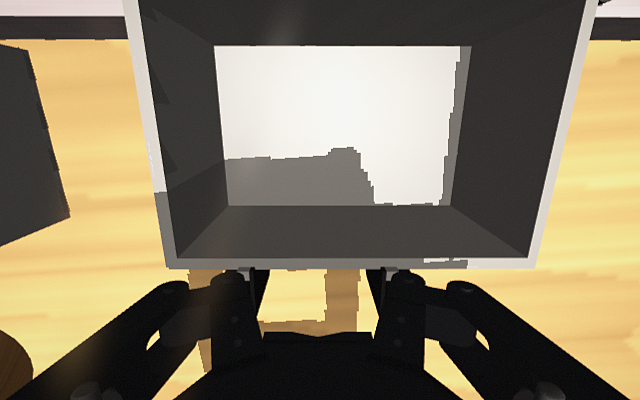

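>>> servo_tool(delta_pos=[[-0.001,0,0],[0.006,0,0],[0.015,0,0],[0.025,0,0],[0.02,0,0]], dr=[[0,0,0],[0,0,0],[0,0,0],[0,0,0],[0,0,0]], grip=[0.6,0.6,0.6,0.6,0.6])

```text
t: 11.65
tool_pos: [0.5749, 0.0578, 0.053]
tool_rot: [-0.074, -2.176, 2.185]
contact_force: [0.7, -0.2, 0.1]
opening: 0.0513
```

>>> servo_tool(delta_pos=[[0,-0.05,0],[0,-0.05,0],[0,-0.05,0],[0,-0.03,0],[0,0,0]], dr=[[0,0,0],[0,0,0],[0,0,0],[0,0,0],[0,0,0]], grip=[0.6,0.6,0.6,0.6,0.6])

```text
t: 12.28
tool_pos: [0.5699, 0.0592, 0.2355]
tool_rot: [-0.07, -2.175, 2.184]
contact_force: [0.1, -0.6, 0.1]
opening: 0.0514
```

```bash
python3 -c "
from h import *
goto(.5*n+.1*t+np.array([0,0,.25]))
for c in ('scene','wrist','top'):
    im=ctrl.get_image(c)[:,:,::-1]; cv2.imwrite(f'pics/{c}14.png',im)
    if c=='scene': cv2.imwrite('pics/s14c.png',cv2.resize(im[210:310,295:395],None,fx=6,fy=6,interpolation=cv2.INTER_CUBIC))
    if c=='top': cv2.imwrite('pics/t14c.png',cv2.resize(im[100:250,200:400],None,fx=4,fy=4,interpolation=cv2.INTER_CUBIC))
"
```

```text
tool [0.5699 0.0592 0.2355] delta tool [ 0.0644 -0.0139 -0.    ] dr [-0.3 -0.1  0.5] t 12.28 F [ 0.1 -0.6  0.1]
dir t in tool [ 0.002 -0.005 -1.   ] dir n [-1.    -0.009 -0.002]
```

View pics/wrist14.png

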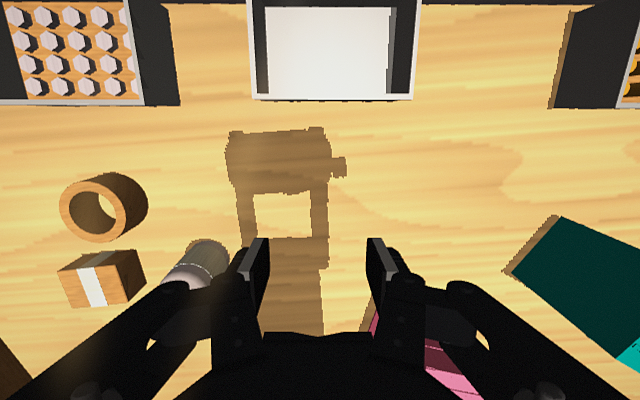

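View pics/s14c.png

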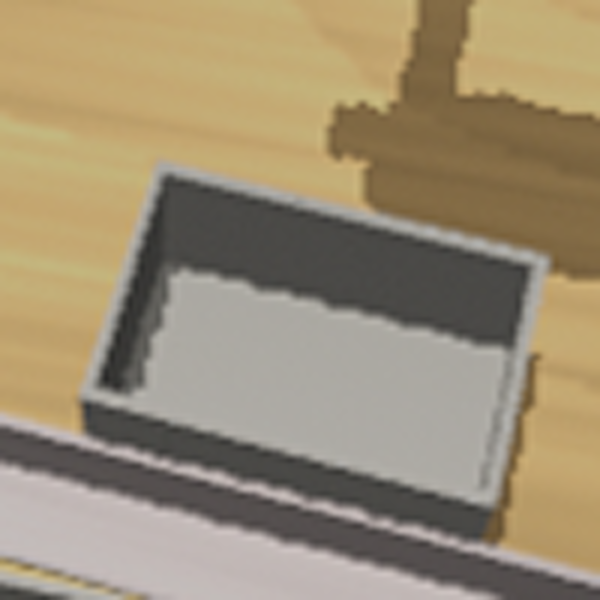

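View pics/t14c.png

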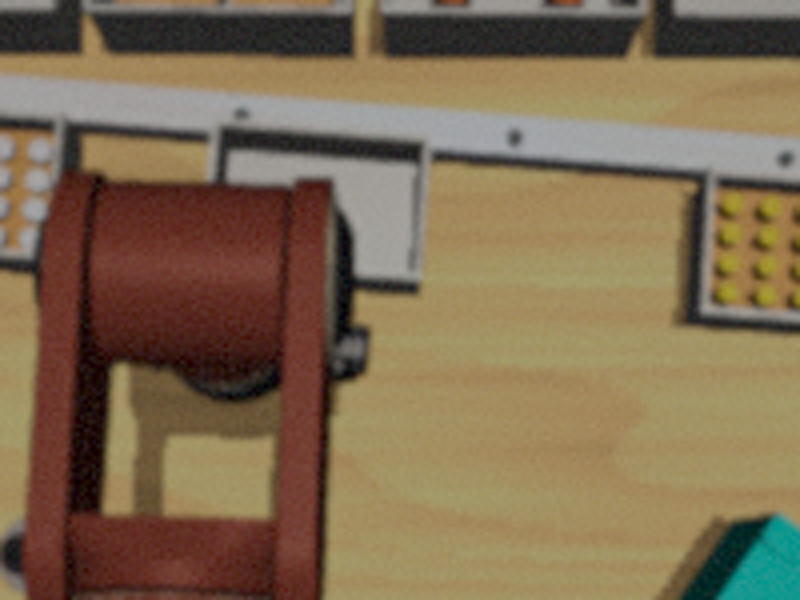

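View pics/scene14.png

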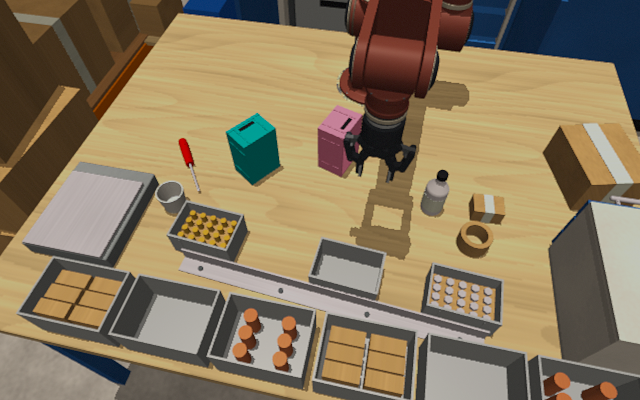

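```bash
python3 -c "
from h import *
np.set_printoptions(precision=4,suppress=True)
c=lambda a:np.array(a)/6+[295,210]
P=px2w('scene',c([(83,402),(493,510),(550,258),(160,163)]),.075); print('bin n',P@n,'t',P@t)
Q=px2w('scene',c([(0,414),(595,573)]),.04); print('rail far edge n',Q@n,'t',Q@t)
# rail edge right beside both ends
for z in (.04,): print(w2px('scene',[k*t+.746*n+np.array([0,0,z]) for k in (-.03,.19)])-[295,210])
c=lambda a:np.array(a)/4+[200,100]
P=px2w('top',c([(213,128),(430,143),(418,282)]),.075); print('top bin n',P@n,'t',P@t)
Q=px2w('top',c([(80,127),(430,153),(690,174)]),.04); print('top rail n',Q@n,'t',Q@t)
"
```

```text
bin n [0.7502 0.7504 0.6482 0.6483] t [0.0136 0.1619 0.1632 0.0137]
rail far edge n [0.7479 0.7485] t [-0.02    0.2023]
[[-3.9939 67.1222]
 [93.6837 92.9348]]
top bin n [0.7404 0.7414 0.6443] t [0.1589 0.0099 0.0111]
top rail n [0.743  0.7434 0.7425] t [ 0.2569  0.0095 -0.1758]
```

```bash
python3 -c "
from station import ctrl
print(ctrl.finish_job())"
```

```text
the job is handed in; nothing more can be done
None
```

The grey bin is on its floor with its mouth up, in the gap between the two filled bins. Its long side is against the stop rail. I handed the job in at about 12.4 s, with the arm lifted clear.

- **Tipping:** I pushed the upper rim to the robot's left with the shut fingertips. The bin fell onto its floor without its pivot edge sliding noticeably.
- **Pushing back:** I pushed the robot-side long wall with both part-open fingers, about 175 mm, until the bin met the rail. The force there read about 9 N along the push and 7 N upward on the tool. I then backed off and lifted away.

**Last checks:**
- **Flush:** The two cameras agree that the bin is parallel to the rail within about 0.4°. The rim measured 2 mm past the rail line in the scene camera and 2 mm short of it in the top camera. That is within the 2 mm calibration, so I took flush contact from the force rise at the rail.
- **Gap:** The bin sits about 95 mm from the left bin and 190 mm from the right one, because I pushed it straight back from where it landed.
- **Other things:** In the final scene picture, the other things and both coloured look-alikes look unmoved. I judged this by eye and did not measure it.

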